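# Set the coffee grinder two clicks off burr touch

### The job

Set the grind on the squat round steel coffee grinder, not the slim wooden pepper mill: turn the ring on its top clockwise (seen from above) until the burrs touch and it stops, then back it off two clicks, which is 40 degrees (two marks) counter-clockwise, and let go. Leave the pepper mill's ring as it is.

Things in the scene. Friction and masses are not known exactly. Their poses are not given: they have to be found in the camera images.
- coffee_grinder: squat round steel coffee grinder, 110 mm diameter at the foot, 100 mm at the top collar, fixed to the bar. Origin: centre of its underside, z up; the collar's top is 120 mm above. White click marks lie on the collar every 20 degrees counter-clockwise from the body's +x; the first, at +x, is longer and marks where the burrs touch.
- coffee_ring (a joint): black adjusting ring on the coffee grinder. Rad: 0 = burrs touch (hard stop, white pointer at the long mark), grows counter-clockwise seen from above, to a stop at 1.6; starts at 0.95 to 1.3. One click = 20 degrees = 0.349 rad. Turns with about 0.1 N m, no spring, stays where left; clicks are marks only, not felt. Pressing a little past the stop does no harm.
- coffee_grip (a point): middle of the finger grip on the coffee grinder's ring, on the turning axis, 150 mm above the bar top. The grip is an upright black bar 60 mm long (x axis, which turns with the ring and points to the end with the white pointer), 14 mm wide (y), 32 mm high: its top is 16 mm above this point, the ring's flat top (66 mm diameter) 16 mm below.
- pepper_pointer (a point): pointer on the rim of the black ring of the slim dark wooden pepper mill (62 mm foot, 58 mm top, 160 mm high in all, fixed), 21 mm from that mill's axis, 134 mm above the bar top. Its x axis points outward from the axis. This ring turns as easily and must stay as it is.
Things that resemble listed ones, but are neither listed nor needed, are in the scene too. What is shaped like the coffee_grinder but purple or turquoise is not meant.

How it is judged:
On the way:
1. the coffee grinder's ring is turned clockwise until the burrs touch (within 7 degrees of the stop) (value of joint coffee_ring below 0.12 rad), for 0.1 s.
At the end, for the whole second after the job is handed in: The coffee grinder's ring rests 40 degrees (two clicks) counter-clockwise of burr touch, within 11.5 degrees, and the pepper mill's ring is where it was (pointer within 6 mm) (value of joint coffee_ring between 0.498 and 0.898 rad and velocity of joint coffee_ring between -0.05 and 0.05 rad/s and distance of pepper_pointer from where it was at the start of the episode below 0.006 m).
It fails at once if the pepper mill's ring is turned (its pointer moves more than 6 mm) (distance of pepper_pointer from where it was at the start of the episode above 0.006 m).
It also fails if it takes over 35 s, if anything falls off the work surface, if the arm or the gripper's body presses on something with over 40 N, if the wrist force passes 120 N, or if a joint passes its speed limit or range.

### The arm

A 7-joint arm with a two-finger parallel gripper is mounted at the origin on the work surface. World frame = base frame: x ahead of the robot, y to its left, z up, the work surface at z = 0. Lengths are in m, angles in rad, forces in N, time in s.
With the tool pointing down it reaches from about 0.425 to 1.025 m from the base axis. Payload 9.4 kg.
Tool frame: the origin (TCP) lies midway between the tips of the shut fingers; the grasp point (between the pads) lies 19 mm behind it; z points along the fingers, y is the direction in which the jaws open and shut (so a half turn about z gives the same grasp; the last joint's range is limited). The gripper opens to 93 mm and grips with 3 to 60 N. Pads are 15 mm wide; open, the fingers measure 128 mm over their backs; the gripper's body (75 mm by 188 mm) begins 65 mm behind the grasp point.
Start: joints at [-1.38, 0.599, -0.003, 1.599, 0.002, 0.943, -0.08], TCP at [0.192, 0.699, 0.219] pointing down, gripper open.
Joint ranges: [-2.57, 2.57], [-0.35, 1.97], [-1.29, 1.29], [0.11, 2.56], [-1.05, 4.19], [0.11, 1.86], [-2.63, 2.63]. Speed limits (rad/s): [2.22, 2.22, 3.01, 3.01, 3.14, 3.14, 3.14].

### API

Orientations are given as a 3x3 rotation matrix whose columns are the frame's x, y, z axes.
In Python, from plant import * gives the robot as it stands.
- The arm moves only by the tool play_rows, never from a script. Its arguments are lists of equal length, an entry for each row: "xyz": the shift along the tool's x, y, z in m, a list of three; "twist": the turn about the tool's z in degrees; "fingers": the gripper's target within -1 to 1 (shut at 1, half-way at 0, fully open at -1). A call has exactly 10 rows; each row is the pose to reach, as a shift and turn from the pose commanded when the call began, along the tool's axes at that moment; what a row does not reach only later rows make up. A row lasts 1/10 s, in which the tool goes at most 50 mm and 8.59 degrees, less where a joint would pass 70% of its speed; a pose out of reach is approached as far as the arm can. A call with a gripper value outside its range is refused whole. The fingers move at their own pace and stop on an object; the grip force is fixed at half the most. Time passes only in rows, so rows that repeat a pose let the fingers close, or fill a call up. It gives the time, the measured TCP pose, the force and the opening at its end, in the units of the state.
- get_state(): the state, without advancing time (a new reading comes with each control period).
- camera(name): name is "scene" or "top" or "wrist"; returns the picture (400x640x3 uint8, red, green, blue); there is no depth.
- camera_info(name): a dict with "intrinsics" (3x3 intrinsics, pixels), "distortion" ([k1, k2, p1, p2, k3] as OpenCV has them; the pictures are not rectified), "extrinsics" (4x4, takes a point from world to camera coordinates). Camera axes: x right, y up, looking along -z (the intrinsics and any distortion apply to the point x, -y, -z); pixel columns grow to the right and rows downward; lengths in m; the calibration is good to about 2 mm. A picture is of the moment at which its call begins: read the wrist's pose just before it. camera_info takes no time and is no camera call; for the wrist camera it gives the pose at the moment of the call.
- finish_job(): hands the job in, once; it reports no verdict.
The state is a dict: "time": time; "joint_positions": joint angles; "joint_velocities": joint speeds; "joint_torque": joint torques, N m; "tool_pos": TCP position; "orientation": TCP orientation; "contact_force": force on the tool from outside, world axes, zero at the start; "ft_torque": the same for the moment, N m; "gripper_width": opening from 0.0 (shut) to 1.0 (fully open).
Only numpy, scipy, OpenCV 4.12 (cv2) and the standard library are available. Lean on these libraries where they do the work, as an engineer would, in place of code of your own. Each camera call takes 0.05 s, during which the arm holds its last target. There are 200 camera calls.

## Working session

There is one attempt and no reset: what is moved stays moved. The work goes in short steps, Python scripts to look and compute and a tool call to move; the robot and the scene stay as the last step left them, time stands still between calls to the robot, and variables do not carry over. Pictures are saved under pics/ and viewed, about 8 in all and at most 12, crops included, and the job is handed in when it is done.

Besides the shell and the picture viewer there is one more tool, called after "Emit:" by a JSON object that holds its "fn" and its "kwargs". play_rows: Moves the arm, as the interface text tells. Its arguments: {"type":"object","properties":{"xyz":{"type":"array"},"twist":{"type":"array"},"fingers":{"type":"array"}},"required":["xyz","twist","fingers"]}

```bash
mkdir -p pics
cat > h.py <<'E'
from plant import *
import numpy as np, cv2
def ray(n,px,info=None):
    i=info or camera_info(n);K=np.array(i["intrinsics"]);E=np.array(i["extrinsics"])
    u=cv2.undistortPoints(np.array([[px]],float),K,np.array(i["distortion"],float))[0,0]
    d=E[:3,:3].T@np.array([u[0],-u[1],-1.]);return -E[:3,:3].T@E[:3,3],d
def onz(n,px,z,info=None):
    o,d=ray(n,px,info);return o+d*(z-o[2])/d[2]
def save(n,f):
    im=camera(n);cv2.imwrite(f,np.ascontiguousarray(im[:,:,::-1]));return im
E
python3 - <<'E'
from h import *
s=get_state();print(s)
for n in("top","scene"):
    save(n,f"pics/{n}0.png");i=camera_info(n);E=np.array(i["extrinsics"]);print(n,-E[:3,:3].T@E[:3,3],i["intrinsics"])
E
```

```text
{'time': 0.0, 'joint_positions': array([-1.37968941,  0.60015089, -0.00249944,  1.60009172,  0.00179761,
        0.94287869, -0.07978548]), 'joint_velocities': array([-4.41709754e-04, -1.07076742e-03, -9.05590518e-06,  5.35892569e-04,
        7.70096580e-04,  7.75637037e-04,  3.54975004e-04]), 'joint_torque': array([-1.43217871e-04, -7.65080380e+01,  1.49733916e+00, -2.52350700e+01,
       -5.23906213e-02,  1.72066013e-02,  1.37163365e-04]), 'tool_pos': array([0.19176694, 0.69869902, 0.2177556 ]), 'orientation': array([[-9.64362929e-01,  2.64582844e-01, -2.44493082e-04],
       [ 2.64582906e-01,  9.64361765e-01, -1.50733760e-03],
       [-1.63035887e-04, -1.51830919e-03, -9.99998834e-01]]), 'contact_force': array([-0.72742249,  0.22060399, -0.63760449]), 'ft_torque': array([-0.00856151, -0.00330697, -0.04418741]), 'gripper_width': 1.0004270739174965}
top [0.4133524  0.01333394 0.81410892] [[405.53419226   0.         318.80859305]
 [  0.         405.53419226 205.78058661]
 [  0.           0.           1.        ]]
scene [ 0.98443798 -0.50948715  0.75891449] [[489.83834779   0.         314.88426638]
 [  0.         489.83834779 193.13003803]
 [  0.           0.           1.        ]]
```

View pics/top0.png

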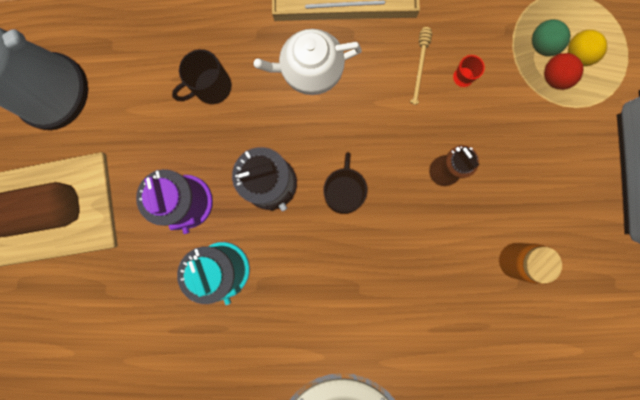

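View pics/scene0.png

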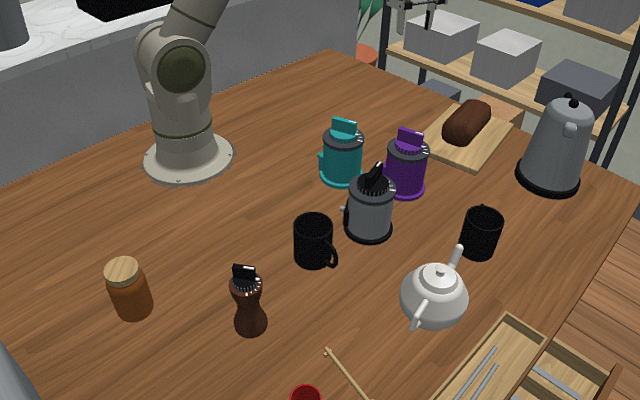

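Run:
```python
from h import *
im=cv2.imread("pics/top0.png")
cv2.imwrite("pics/crop1.png",cv2.resize(im[135:225,215:315],None,fx=6,fy=6,interpolation=cv2.INTER_CUBIC))
g=cv2.cvtColor(im,cv2.COLOR_BGR2HSV)
m=((g[...,2]>170)&(g[...,1]<60)).astype(np.uint8)
n,l,st,c=cv2.connectedComponentsWithStats(m[135:225,215:315])
for k in range(1,n):print(st[k],c[k]+[215,135])
for p in [(263,173)]:
    print(onz("top",p,.12),onz("top",p,.166))
```

```text
[30 16  5  7 21] [247.19047619 154.14285714]
[26 25  3  3  7] [242. 161.]
[22 32  3  2  6] [238.  167.5]
[21 37 13  6 41] [242.36585366 174.3902439 ]
[22 48  3  2  6] [238.  183.5]
[66 70  4  5 14] [282.14285714 207.07142857]
[0.51438875 0.13203522 0.12      ] [0.50769287 0.12416865 0.166     ]
```

View pics/crop1.png

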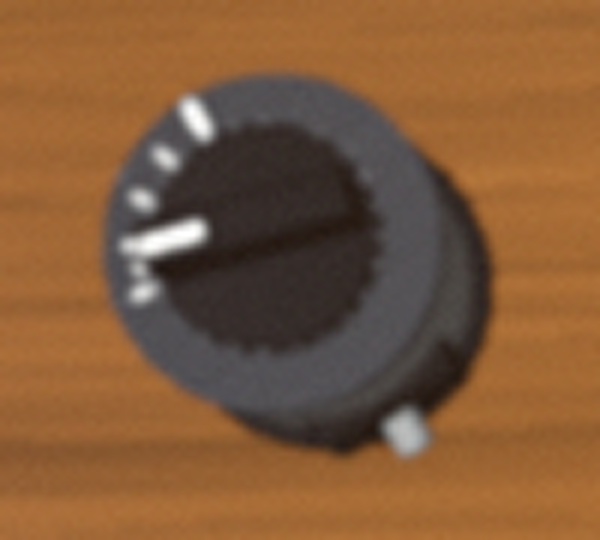

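Run:
```python
from h import *
P=lambda x,y:(215+(x+.5)/6-.5,135+(y+.5)/6-.5)
c=onz("top",P(272,241),.12);r=onz("top",P(265,237),.134);a=onz("top",P(197,118),.12)
print("centre",c,r)
b0=onz("top",P(160,265),.15);b1=onz("top",P(360,220),.15);p=onz("top",P(205,231),.166)
an=lambda v:np.degrees(np.arctan2(v[1],v[0]))
print("mark",an(a-c),"bar",an(b0-b1),"dist",np.linalg.norm(a-c),p-c)
s=get_state();R=s["orientation"];print(R.T@(np.r_[c[:2],.24]-s["tool_pos"]),an(R[:,1]))
```

```text
centre [0.51143332 0.13743958 0.12      ] [0.51063677 0.13693523 0.134     ]
mark 31.01187417487399 bar 101.58985325036825 dist 0.0425889585213754 [-0.00341407  0.01006141  0.046     ]
[-0.45679573 -0.45680254 -0.02145811] 74.66260469062107
```

Emit:
{"fn": "play_rows", "kwargs": {"xyz": [[-0.033,-0.033,-0.002],[-0.066,-0.066,-0.004],[-0.099,-0.099,-0.006],[-0.132,-0.132,-0.008],[-0.165,-0.165,-0.01],[-0.198,-0.198,-0.012],[-0.231,-0.231,-0.014],[-0.264,-0.264,-0.016],[-0.297,-0.297,-0.018],[-0.33,-0.33,-0.02]], "twist": [6.3,12.6,18.9,25.2,31.5,37.8,44.1,50.4,56.7,63], "fingers": [-1,-1,-1,-1,-1,-1,-1,-1,-1,-1]}}

```text
time: 1.1
tool_pos: [0.4233, 0.2918, 0.2387]
orientation: [[-0.198, 0.98, -0.0], [0.98, 0.198, 0.0], [0.0, -0.0, -1.0]]
contact_force: [1.1, 0.5, 0.3]
gripper_width: 0.999
```

Run:
```python
from h import *
s=get_state();R=s["orientation"];print(R.T@(np.r_[.511,.137,.24]-s["tool_pos"]),np.degrees(np.arctan2(R[1,1],R[0,1])),s["joint_positions"])
i=camera_info("wrist");E=np.array(i["extrinsics"]);print(R.T@(-E[:3,:3].T@E[:3,3]-s["tool_pos"]),E[:3,:3]@R)
```

```text
[-0.16913281  0.05537566 -0.00130661] 11.410441921205807 [-0.96621975  0.33273095  0.33372918  2.06967238 -0.15565535  0.76237835
 -0.3374122 ]
[ 0.07321795 -0.0007247  -0.16735094] [[-8.24831955e-06  9.99999971e-01  2.39916037e-04]
 [ 9.64206078e-01 -5.56616153e-05  2.65153986e-01]
 [ 2.65153992e-01  2.33515576e-04 -9.64206050e-01]]
```

Emit:
{"fn": "play_rows", "kwargs": {"xyz": [[-0.034,0.011,0],[-0.068,0.022,0],[-0.102,0.033,0],[-0.136,0.044,0],[-0.169,0.055,0],[-0.169,0.055,0],[-0.169,0.055,0],[-0.169,0.055,0],[-0.169,0.055,0],[-0.169,0.055,0]], "twist": [0,0,0,0,0,0,0,0,0,0], "fingers": [-1,-1,-1,-1,-1,-1,-1,-1,-1,-1]}}

```text
time: 2.1
tool_pos: [0.5103, 0.1402, 0.2386]
orientation: [[-0.204, 0.979, -0.0], [0.979, 0.204, 0.0], [0.0, -0.0, -1.0]]
contact_force: [-0.4, 0.1, 0.2]
gripper_width: 0.999
```

Run:
```python
from h import *
import pickle
s=get_state();i=camera_info("wrist");save("wrist","pics/w1.png");pickle.dump((s,i),open("w1.pkl","wb"));print(s["tool_pos"])
```

```text
[0.51033662 0.1402075  0.23856713]
```

View pics/w1.png

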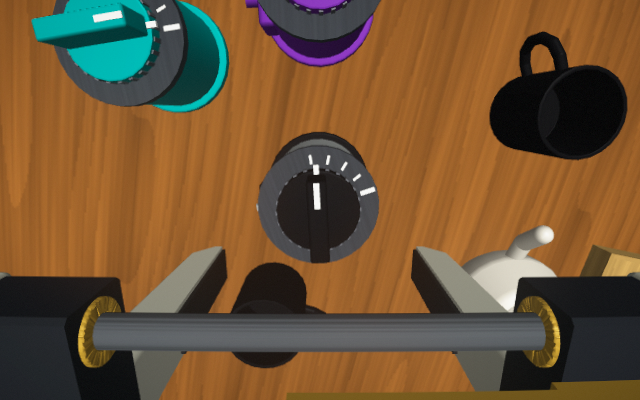

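Run:
```python
from h import *
import pickle
s,i=pickle.load(open("w1.pkl","rb"));R=s["orientation"]
W=lambda u,v,z:onz("wrist",(u,v),z,i)
c=(W(258,204,.12)+W(379,204,.12)+W(318,145,.12)+W(318,263,.12))/4
rc=(W(276,209,.134)+W(361,209,.134))/2
print("c",c,rc,"tool",R.T@(c-s["tool_pos"]))
an=lambda v:np.degrees(np.arctan2(v[1],v[0]))
a=W(368,191,.12);p=W(316.5,183,.166);q=W(317.5,209,.166);e=W(319.5,262,.166)
print("mark",an(a-c),"bar",an(p-q),an(p-e),np.linalg.norm(p-e),np.linalg.norm(a-c))
for x in(p,q,e):print(R.T@(x-s["tool_pos"]))
```

```text
c [0.50943609 0.13870513 0.12      ] [0.50951596 0.1393994  0.134     ] tool [-0.00130974 -0.00116129  0.11856714]
mark 28.329549653079074 bar 103.83763438346662 103.80926248958824 0.0579511840422467 0.0422540909163163
[ 0.02633183 -0.00227356  0.07257262]
[ 0.00805001 -0.00161027  0.07256901]
[-0.03158228 -0.00020106  0.0725612 ]
```

Emit:
{"fn": "play_rows", "kwargs": {"xyz": [[-0.002,-0.001,0.02],[-0.002,-0.001,0.04],[-0.002,-0.001,0.06],[-0.002,-0.001,0.08],[-0.002,-0.001,0.095],[-0.002,-0.001,0.095],[-0.002,-0.001,0.095],[-0.002,-0.001,0.095],[-0.002,-0.001,0.095],[-0.002,-0.001,0.095]], "twist": [-2,-2,-2,-2,-2,-2,-2,-2,-2,-2], "fingers": [-1,-1,-1,-1,-1,-1,1,1,1,1]}}

```text
time: 3.15
tool_pos: [0.5105, 0.1372, 0.1443]
orientation: [[-0.236, 0.972, 0.001], [0.972, 0.236, 0.001], [0.0, 0.001, -1.0]]
contact_force: [-0.1, 0.3, 0.7]
gripper_width: 0.702
```

Emit:
{"fn": "play_rows", "kwargs": {"xyz": [[0,0,0],[0,0,0],[0,0,0],[0,0,0],[0,0,0],[0,0,0],[0,0,0],[0,0,0],[0,0,0],[0,0,0]], "twist": [0,0,0,0,0,6,12,18,24,30], "fingers": [1,1,1,1,1,1,1,1,1,1]}}

```text
time: 4.15
tool_pos: [0.5101, 0.137, 0.1437]
orientation: [[0.285, 0.958, -0.0], [0.958, -0.285, -0.0], [-0.0, -0.0, -1.0]]
contact_force: [-1.4, -0.3, 0.8]
gripper_width: 0.156
```

Emit:
{"fn": "play_rows", "kwargs": {"xyz": [[0,0,0],[0,0,0],[0,0,0],[0,0,0],[0,0,0],[0,0,0],[0,0,0],[0,0,0],[0,0,0],[0,0,0]], "twist": [6,12,18,24,30,36,41,45,48,49], "fingers": [1,1,1,1,1,1,1,1,1,1]}}

```text
time: 5.15
tool_pos: [0.5097, 0.1376, 0.1436]
orientation: [[0.909, 0.417, -0.001], [0.417, -0.909, 0.0], [-0.001, -0.001, -1.0]]
contact_force: [-2.4, 1.8, 4.1]
gripper_width: 0.159
```

Run:
```python
from h import *
s=get_state();R=s["orientation"];print(np.degrees(np.arctan2(R[1,0],R[0,0])),s["ft_torque"],s["contact_force"],s["gripper_width"],s["joint_positions"])
save("scene","pics/s2.png")
im=cv2.imread("pics/s2.png");cv2.imwrite("pics/s2c.png",cv2.resize(im[110:250,300:460],None,fx=4,fy=4,interpolation=cv2.INTER_CUBIC))
```

```text
24.661563299131362 [0.46061684 0.68525423 0.37664142] [-2.35423021  1.80882175  4.11860437] 0.15873347189502265 [-0.83882027  0.56461906  0.69439829  2.14770278 -0.61607042  0.63551589
 -0.84788892]
```

View pics/s2c.png

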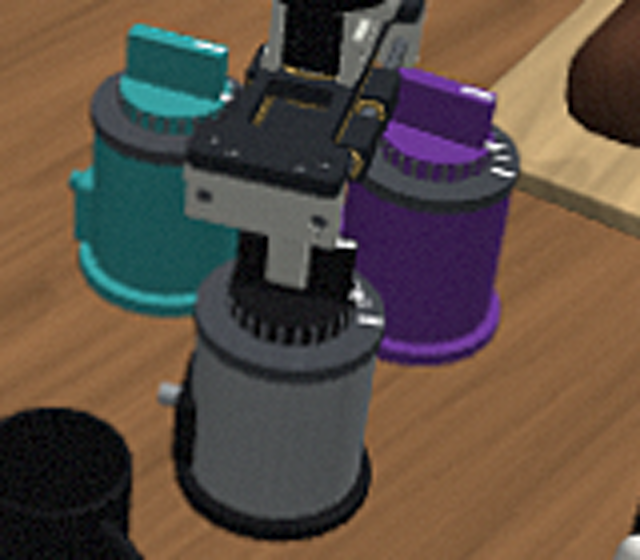

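Emit:
{"fn": "play_rows", "kwargs": {"xyz": [[0,0,0],[0,0,0],[0,0,0],[0,0,0],[0,0,0],[0,0,0],[0,0,0],[0,0,0],[0,0,0],[0,0,0]], "twist": [1,2,3,3,3,3,3,3,3,3], "fingers": [1,1,1,1,1,1,1,1,1,1]}}

```text
time: 6.2
tool_pos: [0.5097, 0.1376, 0.1436]
orientation: [[0.929, 0.37, -0.001], [0.37, -0.929, 0.001], [-0.001, -0.001, -1.0]]
contact_force: [-3.1, 4.8, 5.4]
gripper_width: 0.165
```

Run:
```python
from h import *
s=get_state();R=s["orientation"];print(np.degrees(np.arctan2(R[1,0],R[0,0])),s["ft_torque"],s["contact_force"],s["gripper_width"])
i=camera_info("wrist");save("wrist","pics/w3.png")
```

```text
21.727454290973313 [0.86951804 1.0646079  0.75514822] [-3.12520263  4.81300049  5.3709444 ] 0.164887677907233
```

View pics/w3.png

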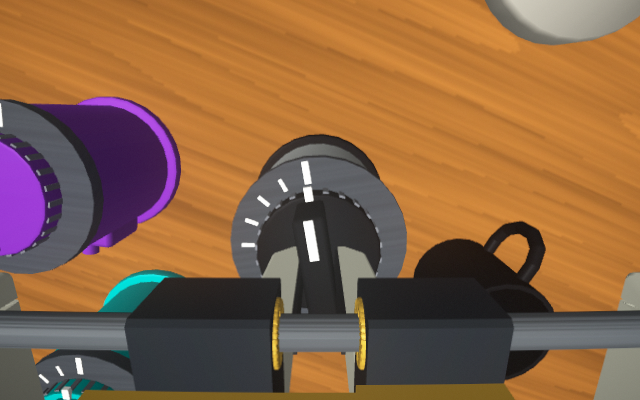

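Emit:
{"fn": "play_rows", "kwargs": {"xyz": [[0,0,0],[0,0,0],[0,0,0],[0,0,0],[0,0,0],[0,0,0],[0,0,0],[0,0,0],[0,0,0],[0,0,0]], "twist": [-5,-11,-17,-23,-29,-35,-41,-45,-47,-47], "fingers": [1,1,1,1,1,1,1,1,1,1]}}

```text
time: 7.25
tool_pos: [0.5103, 0.1378, 0.1437]
orientation: [[0.364, 0.932, 0.0], [0.932, -0.364, 0.001], [0.001, -0.0, -1.0]]
contact_force: [-2.6, 5.3, 2.3]
gripper_width: 0.144
```

Emit:
{"fn": "play_rows", "kwargs": {"xyz": [[0,0,0],[0,0,0],[0,0,0],[0,0,0],[0,0,0],[0,0,0],[0,0,-0.02],[0,0,-0.05],[0,0,-0.08],[0,0,-0.095]], "twist": [0,0,0,0,0,0,0,0,0,0], "fingers": [1,-1,-1,-1,-1,-1,-1,-1,-1,-1]}}

```text
time: 8.25
tool_pos: [0.511, 0.1369, 0.2408]
orientation: [[0.364, 0.931, 0.002], [0.931, -0.364, 0.001], [0.002, 0.002, -1.0]]
contact_force: [0.3, 1.1, -0.5]
gripper_width: 0.872
```

Run:
```python
from h import *
import pickle
s=get_state();i=camera_info("wrist");save("wrist","pics/w4.png");pickle.dump((s,i),open("w4.pkl","wb"));R=s["orientation"];print(s["tool_pos"],np.degrees(np.arctan2(R[1,0],R[0,0])),s["contact_force"])
```

```text
[0.51099226 0.13691082 0.24078784] 68.63192212389912 [ 0.25949273  1.06874808 -0.5351966 ]
```

View pics/w4.png

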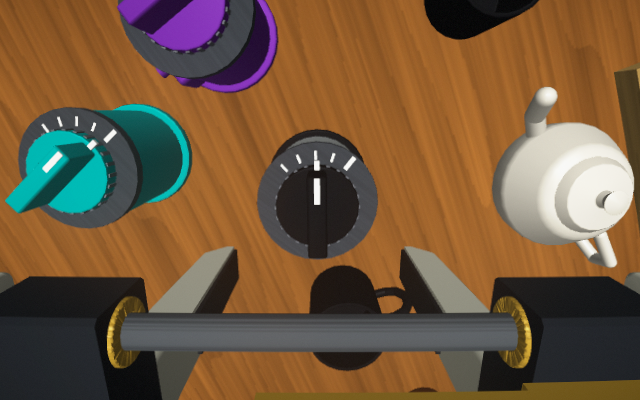

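Run:
```python
from h import *
import pickle
s,i=pickle.load(open("w4.pkl","rb"))
W=lambda u,v,z:onz("wrist",(u,v),z,i)
c=(W(258,201,.12)+W(378,201,.12)+W(318,141,.12)+W(318,260,.12))/4
an=lambda v:np.degrees(np.arctan2(v[1],v[0]))
print(an(W(317,179,.166)-W(317.5,258,.166))-an(W(350,163,.12)-c))
finish_job()
```

```text
38.783363429463975
the job is handed in; nothing more can be done
```

I turned the coffee grinder's ring clockwise to the burr stop, backed it off two marks (about 40° counter-clockwise), let go, raised the gripper clear and handed the job in at about 8.3 s.

- **At the stop:** the wrist torque rose from 0.38 to 0.76 N m over the last 3° of turning. The wrist picture showed the pointer on the long mark.
- **After release:** the wrist picture showed the pointer at the second short mark. I measured 38.8° from the long mark, about 0.68 rad, which is within the 0.498–0.898 rad tolerance.
- **Forces:** no reading between moves was above about 8 N.
- **Pepper mill:** the arm never went near it. I took no final picture of its pointer.
- **Disagreement:** two views put the ring's start angle at 71° and 75.5°. The second is just above the stated 1.3 rad limit. This did not affect the result, because I set the ring from the stop.

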